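Lock the pill tin behind the sprung pawl of its holder

TASK

Lay the steel pill tin flat in the flared mouth of the holder, nose first, then slide it along the channel past the red sprung pawl until the pawl clicks out behind it and holds it against the rubber buffer; then let go. Push gently: stop once the pawl has clicked, without driving the buffer near the bottom of its travel or jamming the tin hard against the channel's walls, and leave the other things where they stand.

Things in the scene. Friction and masses are not known exactly. Their poses are not given: they have to be found in the camera images.
- tin: closed rectangular steel pill tin, green panel on its lid, 84 long (its x) x 46 wide (its y) x 32 high, about 160 g (it varies); origin at the centre of its underside, z up. Both ends are alike. Smooth: slides easily on the holder. Loose on the table, best gripped across its 46 mm width.
- holder: white plate 280 (x) x 130 (y) x 8 thick, fixed, with a channel along its x; origin under the plate's centre, z up. The tin goes in towards its +x, lying on the plate. Two aluminium walls, 10 high (tops 18 above the table), 6 thick, inner faces at y = +-24.5, run from x = -50 to 135, the -y one open from x = -40 to 35 for the red pawl. Locked, the tin's middle is at x = 52 + s (see tooth).
- mouth (a point): point on the plate's top (8 above the table), on the channel's middle line at holder x = -88: the tin lies flat in the mouth with its middle here, clear of the pawl. From x = -50 back to -86 the walls flare out to about 80 apart; from there to the plate's edge at x = -140 it is bare.
- tooth (a point): scale mark on the plate, at holder x = 10, y = -17, where the pawl's square tooth ends (7.5 into the channel, top 18 above the table) when the catch carriage is at its middle setting. The carriage (steel side bar at y = -42, pawl, buffer, hood, end block together) stands a distance s of up to 10 mm either way along x from it; s is not measured: find it by feel.
- stop (a point): scale mark on the plate, at holder x = 90, y = 0, below the buffer's free face when s = 0 (it shifts by s). The clear hood reaches from 12 mm before the buffer face to 18 beyond, underside 43 above the table, top 47, sides 66 apart; then a grey end block 14 thick, 96 wide, 43 high. The locked tin's front lies 16 mm under the hood.
- pawl (a joint): angle (rad) of the red sprung pawl, a 40 mm arm at the channel's -y side on a pin at holder x = -30 + s, y = -31: 0 sprung out into the channel, up to 0.45 aside. The tin swings it 0.1 to 0.2 aside on its way (up to 15 N at first, then 3 to 5 N); it snaps back behind the tin when the tin's rear is about 2 mm past the tooth and then blocks the way back; the push, by then 9 to 14 N, drops by up to 3 N.
- buffer (a joint): travel (m) of the rubber buffer, a sprung disc 18 across at the channel's inner end, centred 22 above the table: 0 free, grows towards holder +x. It pushes back 3 N at first touch and 0.8 N more per mm. It must go in about 6 mm before the pawl clicks and stands at about 4 mm with the tin locked. Beyond 10 mm is too hard a push; it bottoms at 14 mm.
- dish: round clear glass dish, 80 across, 30 high, loose bystander; origin at the centre of its underside
- vial: closed amber vial with white cap, 32 across, 62 high, standing loose, bystander; origin at the centre of its underside
- thermometer: blue digital thermometer standing on its foot, 66 wide (its y), 26 deep, 70 high, loose bystander; origin at the centre of its underside
- spoon_rest: wooden spoon rest, a round 92 mm pan, 13 high, with a 26 mm wide handle out to 120 along its -x, loose bystander; origin under the pan's centre
- jar: white ceramic jar with steel lid, 70 across, 95 high, loose bystander; origin at the centre of its underside
Things that resemble listed ones, but are neither listed nor needed, are in the scene too. What is shaped like the tin but yellow is not meant.

How it is judged:
By the outcome, as a careful person would: the job done as asked, in the order asked, and still so for the second after the job is handed in, with the robot touching nothing.
It also fails if it takes over 61 s, if anything falls off the work surface, if the arm or the gripper's body presses on something with over 40 N, if the wrist force passes 120 N, or if a joint passes its speed limit or range.

ROBOT

A 7-joint arm with a two-finger parallel gripper is mounted at the origin on the work surface. World frame = base frame: x ahead of the robot, y to its left, z up, the work surface at z = 0. Lengths are in m, angles in rad, forces in N, time in s.
With the tool pointing down it reaches from about 0.35 to 0.9 m from the base axis. Payload 7.2 kg.
Tool frame: the origin (TCP) lies midway between the tips of the shut fingers; the grasp point (between the pads) lies r.pinch_z behind it (r.pinch_z is the distance from the TCP to the grasp point, in m); z points along the fingers, y is the line along which they close (so a half turn about z gives the same grasp; the last joint's range is limited). The gripper opens to 85 mm and grips with 20 to 120 N. Pads are 22 mm wide; open, the fingers measure 114 mm over their backs; the gripper's body (76 mm by 85 mm) begins 54 mm behind the grasp point. The pads swing forward as they close: fully open they stand 13 mm farther back than shut.
Start: joints at [1.082, 0.411, -0.013, 1.596, 0.006, 1.134, -0.082], TCP at [0.255, -0.57, 0.231] pointing down, gripper open.
Joint ranges: [-2.95, 2.95], [-0.29, 1.99], [-1.47, 1.44], [0.14, 2.54], [-1.03, 4.17], [0.13, 1.85], [-2.86, 2.86]. Speed limits (rad/s): [2.39, 2.39, 3.01, 3.01, 3.14, 3.14, 3.14].

INTERFACE

Orientations are given as [roll, pitch, yaw] about the fixed x, y, z axes, in that order (R = Rz(yaw) Ry(pitch) Rx(roll)).
In Python, from rig import r, get_image, get_calibration, finish_job, nets gives the robot as it stands.
- The arm moves only by the tool play_rows, never from a script. Its argument "moves" is a list of rows, each an object of numbers: "dx", "dy", "dz": the shift along the world's x, y, z in cm; "spin": the turn about the world's z in rad. A call has 1 to 8 rows; each row shifts and turns the commanded pose from where the row before left it; what a row does not reach is not made up. A row lasts 1/12 s, in which the tool goes at most 41.7 mm and 7.16 degrees, less where a joint would pass 70% of its speed; a pose out of reach is approached as far as the arm can. A call with a gripper value outside its range is refused whole. "hand" is the finger opening in cm, from 0 to 8.54, set as the call begins (left out, the last holds). The fingers move at their own pace and stop on an object; "grip_force" is the grip in N (left out, the last holds). Time passes only in rows, so rows that do not move let the fingers close. It gives the time, the measured TCP pose, the force, the opening and the grip force at its end, in the units of the state.
- r.get_obs(): the state, without advancing time (a new reading comes with each control period).
- get_image(name): name is "scene" or "top" or "wrist"; returns the picture (384x512x3 uint8, red, green, blue); there is no depth.
- get_calibration(name): a dict with "K" (3x3 intrinsics, pixels), "position" and "attitude" of the camera in the world. Camera axes: x right, y down, z forward; pixel columns grow to the right and rows downward; lengths in m; the calibration is good to about 2 mm. A picture is of the moment at which its call begins: read the wrist's pose just before it. get_calibration takes no time and is no camera call; for the wrist camera it gives the pose at the moment of the call.
- finish_job(): hands the job in; it is judged then, once.
Trained networks look in the newest picture that a camera, given by its name, has taken for a name from the list of things; names that differ only in an ending like _2 or _b are one class to them, and where a whole thing is asked for, a point or a joint stands for the part that bears it (a point fixed in the world has none). Each returns a list of dicts, best first, with "confidence" (0 to 1); they miss things now and then, are a little off and sometimes report something else, mostly with a low value. They report only what shows in the picture. A call takes as long as a camera call. They do not tell look-alikes from the thing itself.
- nets.boxes_of(camera, thing): "extent" ([centre column, centre row, width, height] in pixels, round what is visible of it).
The state is a dict: "t": time; "joints": joint angles; "joint_velocities": joint speeds; "joint_efforts": joint torques, N m; "eef_pos": TCP position; "tool_rot": TCP orientation; "wrist_force": force on the tool from outside, world axes, zero at the start; "ft_torque": the same for the moment, N m; "width": opening from 0.0 (shut) to 1.0 (fully open); "grip_force": force on a finger pad.
Only numpy, scipy, OpenCV 4.12 (cv2) and the standard library are available. Lean on these libraries where they do the work, as an engineer would, in place of code of your own. Each camera call takes 0.05 s, during which the arm holds its last target. There are 200 camera calls.

## Working session

There is one attempt and no reset: what is moved stays moved. The work goes in short steps, Python scripts to look and compute and a tool call to move; the robot and the scene stay as the last step left them, time stands still between calls to the robot, and variables do not carry over. Pictures are saved under pics/ and viewed, at most 10 in all, crops included, and the job is handed in when it is done.

Besides the shell and the picture viewer there is one more tool, called after "Request:" by a JSON object that holds its "op" and its "data", one argument or row to a line. play_rows: Moves the arm, as the interface text tells. Its arguments: {"type":"object","properties":{"moves":{"type":"array"},"hand":{"type":"number"},"grip_force":{"type":"number"}},"required":["moves"]}

```bash
mkdir -p pics; ls; python3 - <<'E'
from rig import r,get_image,get_calibration,nets
import cv2,numpy as np
np.set_printoptions(precision=4,suppress=True)
for c in ["top","scene"]:
    im=get_image(c); cv2.imwrite(f"pics/{c}0.png",cv2.resize(im[:,:,::-1],(800,600),interpolation=cv2.INTER_CUBIC))
    k=get_calibration(c); print(c,k)
    for n in ["tin","holder","pawl","buffer","dish","vial","thermometer","spoon_rest","jar"]:
        print(n,[(round(d["confidence"],2),np.round(d["extent"]).tolist()) for d in nets.boxes_of(c,n)][:3])
print(r.get_obs(),r.pinch_z)
E
```

```text
pics
top {'K': array([[414.5479,   0.    , 256.6487],
       [  0.    , 414.5479, 190.4253],
       [  0.    ,   0.    ,   1.    ]]), 'position': array([ 0.3054, -0.0338,  1.2096]), 'attitude': array([-2.9323, -0.0023, -1.4647])}
tin [(0.86, [414.0, 266.0, 31.0, 30.0]), (0.76, [366.0, 222.0, 32.0, 38.0]), (0.68, [371.0, 269.0, 36.0, 34.0])]
holder [(0.77, [233.0, 190.0, 28.0, 14.0])]
pawl []
buffer []
dish [(0.65, [312.0, 231.0, 29.0, 29.0])]
vial []
thermometer [(0.52, [311.0, 121.0, 22.0, 17.0])]
spoon_rest [(0.83, [128.0, 206.0, 33.0, 56.0])]
jar [(0.89, [114.0, 142.0, 31.0, 33.0])]
scene {'K': array([[440.312 ,   0.    , 259.3677],
       [  0.    , 440.312 , 196.3422],
       [  0.    ,   0.    ,   1.    ]]), 'position': array([ 1.1682, -0.6666,  0.9066]), 'attitude': array([-2.3419, -0.0022,  0.7245])}
tin [(0.94, [112.0, 238.0, 42.0, 20.0]), (0.83, [77.0, 270.0, 24.0, 26.0]), (0.63, [181.0, 294.0, 27.0, 38.0])]
holder [(0.82, [295.0, 200.0, 80.0, 47.0])]
pawl []
buffer [(0.6, [150.0, 259.0, 22.0, 40.0])]
dish [(0.56, [187.0, 210.0, 28.0, 26.0])]
vial [(0.69, [211.0, 241.0, 14.0, 22.0])]
thermometer [(0.66, [282.0, 274.0, 26.0, 38.0])]
spoon_rest [(0.75, [306.0, 134.0, 49.0, 19.0])]
jar []
{'t': 1.0, 'joints': array([ 1.0818,  0.4111, -0.0127,  1.5962,  0.0056,  1.1343, -0.0821]), 'joint_velocities': array([ 0.0006,  0.001 ,  0.0009,  0.0012, -0.    , -0.0001,  0.0007]), 'joint_efforts': array([  0.0003, -60.041 ,   0.6812, -29.9742,   0.0139,   0.0018,
        -0.    ]), 'eef_pos': array([ 0.2553, -0.5705,  0.2313]), 'tool_rot': array([ 3.1416, -0.    ,  0.4209]), 'wrist_force': array([-0.5533, -0.5213, -0.3666]), 'ft_torque': array([0.0709, 0.0423, 0.0562]), 'grip_force': 0.0, 'width': 1.0021001033206054} 0.0187
```

View pics/top0.png

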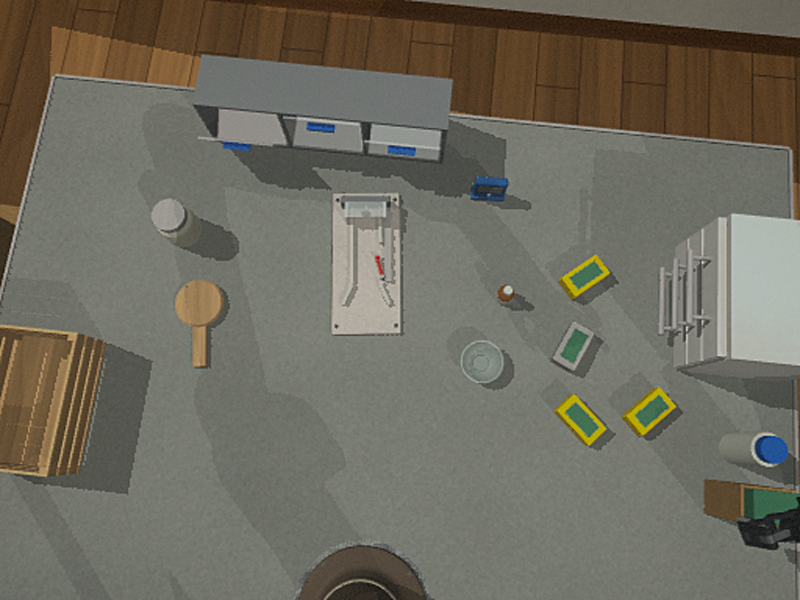

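View pics/scene0.png

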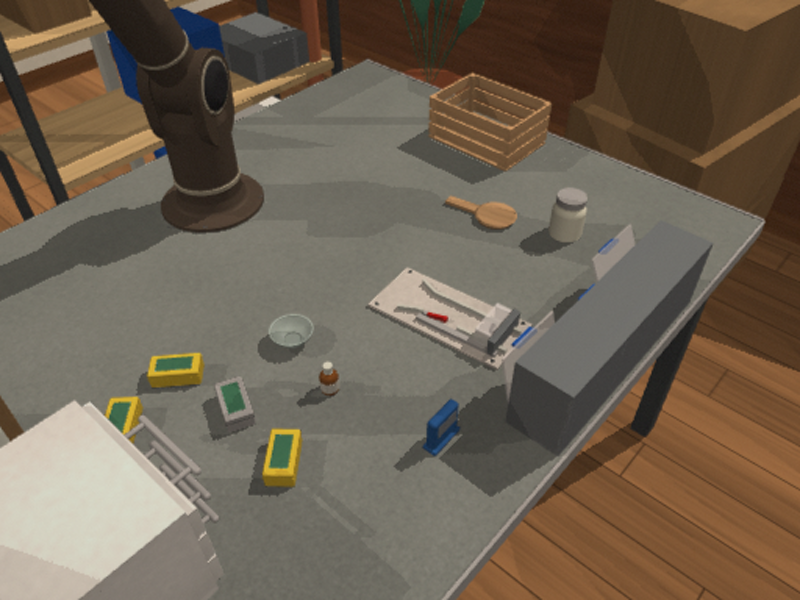

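The top view shows the steel tin at about (368,222) px between yellow look-alikes. The holder is at about (235,170) px with its +x pointing up in the image (world +x). Next I'll turn these into positions.

```bash
cat > h.py <<'E'
from rig import r,get_image,get_calibration,nets,finish_job
import cv2,numpy as np
from scipy.spatial.transform import Rotation as R
np.set_printoptions(precision=4,suppress=True)
def w(c,uv,z,k=None):
    k=k or get_calibration(c)
    d=R.from_euler('xyz',k['attitude']).as_matrix()@np.linalg.inv(k['K'])@np.r_[uv,1]
    return k['position']+d*(z-k['position'][2])/d[2]
def px(k,P):
    p=(np.atleast_2d(P)-k['position'])@R.from_euler('xyz',k['attitude']).as_matrix()
    p=p@k['K'].T; return p[:,:2]/p[:,2:]
def green(im,box):
    u0,v0,u1,v1=box; s=cv2.cvtColor(im,cv2.COLOR_RGB2HSV)
    m=cv2.inRange(s,(60,80,30),(95,255,255)); q=np.zeros_like(m); q[v0:v1,u0:u1]=m[v0:v1,u0:u1]
    c=max(cv2.findContours(q,cv2.RETR_EXTERNAL,cv2.CHAIN_APPROX_NONE)[0],key=cv2.contourArea); return c[:,0,:]
def panel(c,im,box,k=None,z=.032):
    P=np.array([w(c,p,z,k)[:2] for p in green(im,box)],np.float32)
    return cv2.minAreaRect(P*1000)
E
python3 - <<'E'
from h import *
im=get_image("top"); k=get_calibration("top")
print(panel("top",im,(345,200,388,245),k))
C=np.array([[332,194],[399,193],[402,334],[333,334]])*.64
for c in C: print(w("top",c,.008,k))
print("vial",w("top",(506*.64,295*.64),.03,k),"dish",w("top",(483*.64,362*.64),.02,k),"therm",w("top",(490*.64,188*.64),.03,k))
for n,p in dict(yA=(585,277),yB=(581,420),yC=(651,412)).items(): print(n,w("top",np.array(p)*.64,.03,k))
E
```

```text
((499.9967346191406, -333.62884521484375), (25.336355209350586, 58.181400299072266), 64.25641632080078)
[0.7517 0.1472 0.008 ]
[0.7678 0.0167 0.008 ]
[ 0.4902 -0.0188  0.008 ]
[0.4765 0.1098 0.008 ]
vial [ 0.5805 -0.204   0.03  ] dish [ 0.4525 -0.1725  0.02  ] therm [ 0.7883 -0.158   0.03  ]
yA [ 0.6307 -0.3489  0.03  ]
yB [ 0.3662 -0.3542  0.03  ]
yC [ 0.3937 -0.4786  0.03  ]
```

Request:
{"op": "play_rows", "data": {
  "moves": [
    {"dy": 3,"dx": 1,"spin": -0.11},
    {"dy": 3.5,"dx": 2,"spin": -0.11},
    {"dy": 3.5,"dx": 2,"spin": -0.11},
    {"dy": 3.5,"dx": 2,"spin": -0.11},
    {"dy": 3.5,"dx": 2,"spin": -0.11},
    {"dy": 3,"dx": 2.5,"spin": -0.11},
    {"dy": 2.5,"dx": 3,"spin": -0.11},
    {"dx": 3,"dy": 1.2,"spin": -0.1}
  ],
  "hand": 8.54
}}

```text
invalid input
```

Request:
{"op": "play_rows", "data": {
  "moves": [
    {"dx": 3.5},
    {"dx": 3},
    {"dx": 0.5},
    {},
    {}
  ]
}}

```text
invalid input
```

```bash
python3 - <<'E'
from h import *
o=r.get_obs();k=get_calibration("wrist");im=get_image("wrist");cv2.imwrite("pics/w1.png",im[:,:,::-1])
print(o['eef_pos'],o['tool_rot'],k)
g=px(k,[0.5,-.334,.032])[0];print(g)
u,v=g.astype(int)
print(panel("wrist",im,(max(u-110,0),max(v-110,0),u+110,v+110),k))
E
```

```text
[ 0.2553 -0.5705  0.2313] [3.1415 0.     0.4208] {'K': array([[287.0228,   0.    , 251.8558],
       [  0.    , 287.0228, 191.1083],
       [  0.    ,   0.    ,   1.    ]]), 'position': array([ 0.3296, -0.5387,  0.373 ]), 'attitude': array([ 2.8272, -0.0005, -1.1493])}
[ 117.435  -190.6701]Traceback (most recent call last):
  File "<stdin>", line 6, in <module>
  File "h.py", line 17, in panel
    P=np.array([w(c,p,z,k)[:2] for p in green(im,box)],np.float32)
                                        ~~~~~^^^^^^^^
  File "h.py", line 15, in green
    c=max(cv2.findContours(q,cv2.RETR_EXTERNAL,cv2.CHAIN_APPROX_NONE)[0],key=cv2.contourArea); return c[:,0,:]
ValueError: max() iterable argument is empty
```

View pics/w1.png

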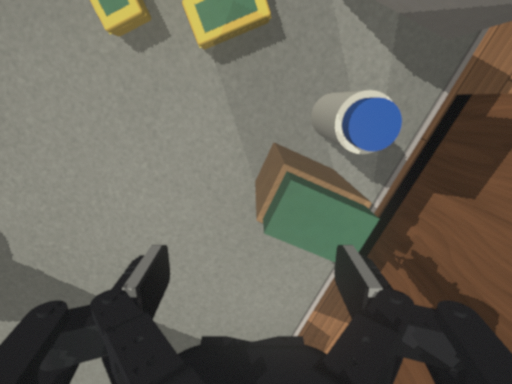

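The wrist view shows the gripper still at its start, because the move was refused. I'll retry with every key in each row.

Request:
{"op": "play_rows", "data": {
  "moves": [
    {"dx": 1,"dy": 3,"dz": 0,"spin": -0.11},
    {"dx": 2,"dy": 3.5,"dz": 0,"spin": -0.11},
    {"dx": 2,"dy": 3.5,"dz": 0,"spin": -0.11},
    {"dx": 2,"dy": 3.5,"dz": 0,"spin": -0.11},
    {"dx": 2,"dy": 3.5,"dz": 0,"spin": -0.11},
    {"dx": 2.5,"dy": 3,"dz": 0,"spin": -0.11},
    {"dx": 3,"dy": 2.5,"dz": 0,"spin": -0.11},
    {"dx": 3,"dy": 1.2,"dz": 0,"spin": -0.1}
  ]
}}

```text
t: 1.77
eef_pos: [0.431, -0.3307, 0.2319]
tool_rot: [-3.141, -0.0, -0.45]
wrist_force: [0.2, -0.4, -0.0]
width: 0.994
grip_force: 0.0
```

Request:
{"op": "play_rows", "data": {
  "moves": [
    {"dx": 3.5,"dy": 0,"dz": 0,"spin": 0},
    {"dx": 2.5,"dy": 0,"dz": -2,"spin": 0},
    {"dx": 0.5,"dy": 0,"dz": -2,"spin": 0},
    {"dx": 0,"dy": 0,"dz": 0,"spin": 0},
    {"dx": 0,"dy": 0,"dz": 0,"spin": 0}
  ]
}}

```text
t: 2.18
eef_pos: [0.4937, -0.3338, 0.1902]
tool_rot: [3.142, 0.003, -0.446]
wrist_force: [0.4, -0.7, -0.3]
width: 0.999
grip_force: 0.0
```

```bash
python3 - <<'E'
from h import *
o=r.get_obs();k=get_calibration("wrist");im=get_image("wrist");cv2.imwrite("pics/w2.png",im[:,:,::-1])
print(o['eef_pos'],o['tool_rot'])
g=px(k,[0.5,-.334,.032])[0];print(g)
u,v=g.astype(int)
print(panel("wrist",im,(max(u-80,0),max(v-80,0),u+80,v+80),k))
E
```

```text
[ 0.4937 -0.3338  0.1902] [ 3.1415  0.0033 -0.4461]
[249.6426 171.3235]Traceback (most recent call last):
  File "<stdin>", line 6, in <module>
  File "h.py", line 17, in panel
    P=np.array([w(c,p,z,k)[:2] for p in green(im,box)],np.float32)
                                        ~~~~~^^^^^^^^
  File "h.py", line 15, in green
    c=max(cv2.findContours(q,cv2.RETR_EXTERNAL,cv2.CHAIN_APPROX_NONE)[0],key=cv2.contourArea); return c[:,0,:]
ValueError: max() iterable argument is empty
```

View pics/w2.png

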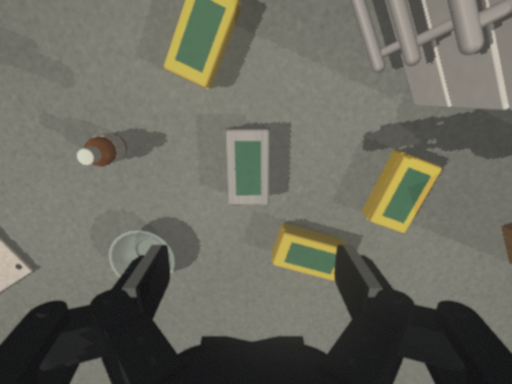

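The tin sits at about (248,167) px, upright in the view, so the yaw is right. I'll widen the colour range.

```bash
sed -i 's/(60,80,30),(95,255,255)/(55,50,25),(95,255,255)/' h.py; python3 - <<'E'
from h import *
o=r.get_obs();k=get_calibration("wrist");im=get_image("wrist")
print(o['eef_pos'],o['tool_rot'],cv2.cvtColor(im,cv2.COLOR_RGB2HSV)[167,248])
q=panel("wrist",im,(215,120,280,215),k); print(q)
e=R.from_euler('xyz',o['tool_rot']).as_matrix();print("tool y dir deg",np.degrees(np.arctan2(e[1,1],e[0,1])))
E
```

```text
[ 0.4938 -0.3347  0.1916] [ 3.1412  0.0011 -0.4471] [ 68  71 115]
((503.8313903808594, -333.54205322265625), (25.78191566467285, 57.52251052856445), 64.86125946044922)
tool y dir deg -115.61969203773839
```

Request:
{"op": "play_rows", "data": {
  "moves": [
    {"dx": 0.4,"dy": 0.1,"dz": -3,"spin": 0.006},
    {"dx": 0,"dy": 0,"dz": -3.5,"spin": 0},
    {"dx": 0,"dy": 0,"dz": -3.5,"spin": 0},
    {"dx": 0,"dy": 0,"dz": -3,"spin": 0},
    {"dx": 0,"dy": 0,"dz": -2.5,"spin": 0},
    {"dx": 0,"dy": 0,"dz": -1.5,"spin": 0},
    {"dx": 0,"dy": 0,"dz": -1,"spin": 0},
    {"dx": 0,"dy": 0,"dz": 0,"spin": 0}
  ]
}}

```text
t: 2.95
eef_pos: [0.4976, -0.3336, 0.0107]
tool_rot: [3.141, 0.001, -0.442]
wrist_force: [-1.1, 0.3, 0.3]
width: 0.998
grip_force: 0.0
```

Request:
{"op": "play_rows", "data": {
  "moves": [
    {"dx": 0,"dy": 0,"dz": 0,"spin": 0},
    {"dx": 0,"dy": 0,"dz": 0,"spin": 0},
    {"dx": 0,"dy": 0,"dz": 0,"spin": 0},
    {"dx": 0,"dy": 0,"dz": 0,"spin": 0},
    {"dx": 0,"dy": 0,"dz": 0,"spin": 0},
    {"dx": 0,"dy": 0,"dz": 0,"spin": 0},
    {"dx": 0,"dy": 0,"dz": 0,"spin": 0},
    {"dx": 0,"dy": 0,"dz": 0,"spin": 0}
  ],
  "hand": 3.5,
  "grip_force": 30
}}

```text
t: 3.62
eef_pos: [0.4996, -0.3338, 0.013]
tool_rot: [3.141, -0.003, -0.441]
wrist_force: [-0.7, 0.1, 7.0]
width: 0.53
grip_force: 31.6
```

Request:
{"op": "play_rows", "data": {
  "moves": [
    {"dx": 0,"dy": 0,"dz": 1,"spin": 0},
    {"dx": 0,"dy": 0,"dz": 2.5,"spin": 0},
    {"dx": 0,"dy": 0,"dz": 3.5,"spin": 0},
    {"dx": 0,"dy": 0,"dz": 3.5,"spin": 0},
    {"dx": 0,"dy": 1,"dz": 3,"spin": 0},
    {"dx": 0,"dy": 2.5,"dz": 2.5,"spin": 0.05},
    {"dx": 0,"dy": 3,"dz": 1.5,"spin": 0.07},
    {"dx": 0,"dy": 3.5,"dz": 0.5,"spin": 0.07}
  ]
}}

```text
t: 4.28
eef_pos: [0.4994, -0.2341, 0.1952]
tool_rot: [3.14, -0.005, -0.25]
wrist_force: [1.2, -0.0, -2.0]
width: 0.528
grip_force: 31.7
```

Request:
{"op": "play_rows", "data": {
  "moves": [
    {"dx": 0,"dy": 3.8,"dz": 0,"spin": 0.07},
    {"dx": 0,"dy": 3.8,"dz": 0,"spin": 0.07},
    {"dx": 0,"dy": 3.8,"dz": 0,"spin": 0.07},
    {"dx": 0,"dy": 3.8,"dz": 0,"spin": 0.07},
    {"dx": 0,"dy": 3.8,"dz": 0,"spin": 0.05},
    {"dx": 0,"dy": 3.5,"dz": 0,"spin": 0.05},
    {"dx": 0,"dy": 3.2,"dz": 0,"spin": 0},
    {"dx": 0,"dy": 1.8,"dz": 0,"spin": 0}
  ]
}}

```text
t: 4.95
eef_pos: [0.4979, 0.046, 0.1922]
tool_rot: [-3.141, -0.001, 0.134]
wrist_force: [0.0, 0.6, -1.8]
width: 0.529
grip_force: 31.7
```

Request:
{"op": "play_rows", "data": {
  "moves": [
    {"dx": 0,"dy": 0.8,"dz": 0,"spin": 0},
    {"dx": 0,"dy": 0,"dz": 0,"spin": 0},
    {"dx": 0,"dy": 0,"dz": 0,"spin": 0}
  ]
}}

```text
t: 5.2
eef_pos: [0.4986, 0.0487, 0.1915]
tool_rot: [3.141, 0.0, 0.129]
wrist_force: [0.1, -1.3, -1.9]
width: 0.531
grip_force: 31.7
```

```bash
python3 - <<'E'
from h import *
o=r.get_obs();k=get_calibration("wrist");im=get_image("wrist");np.savez("w3.npz",im=im,o=o['eef_pos'],rot=o['tool_rot'],**k)
cv2.imwrite("pics/w3.png",cv2.resize(im[:,:,::-1],(800,600),interpolation=cv2.INTER_CUBIC))
print(o['eef_pos'],o['tool_rot'],o['width'],o['grip_force'])
print(px(k,[[0.6216,.0638,.008]]))
E
```

```text
[0.4986 0.0487 0.1915] [3.1406 0.0002 0.1295] 0.5306878700094579 31.695590615272522
[[251.6672  54.1723]]
```

View pics/w3.png

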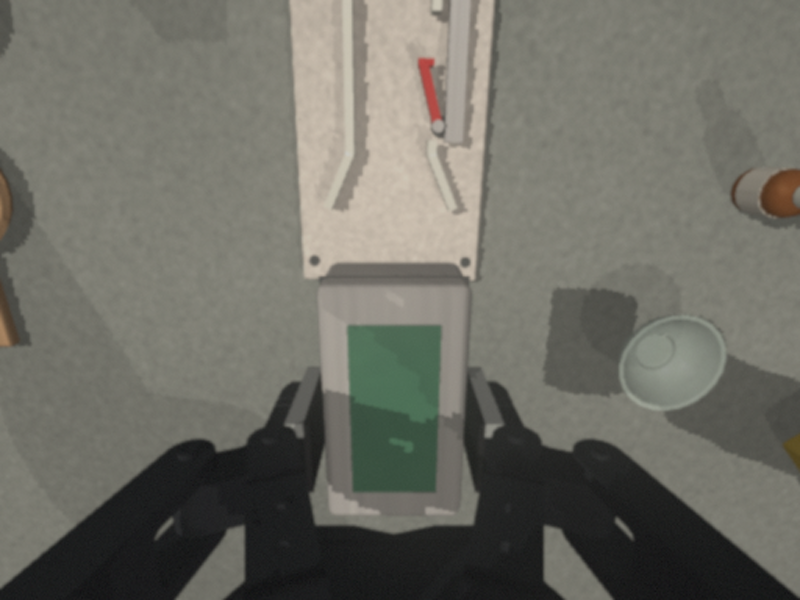

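The held tin is at (395,395)/800 px. The plate's near corners are at (304,277) and (478,279), and the red pawl is at (430,95), on the -y side as expected. Next I'll refine the holder's line and the tin's offset in the gripper.

```bash
python3 - <<'E'
from h import *
d=np.load("w3.npz");k={x:d[x] for x in("K","position","attitude")};im=d['im']
g=cv2.cvtColor(im,cv2.COLOR_RGB2GRAY).astype(float)
warm=im[:,:,0].astype(float)-im[:,:,2]; bright=g
L=[];Rr=[]
for v in range(5,165,5):
    row=cv2.GaussianBlur(g[v:v+1],(5,1),0)[0]; e=np.diff(row)
    l=np.argmax(e[170:215])+170.5; q=np.argmin(e[295:330])+295.5
    L.append(w("",(l,v),.008,k)[:2]); Rr.append(w("",(q,v),.008,k)[:2])
L=np.array(L);Rr=np.array(Rr)
for n,P in(("L",L),("R",Rr)):
    a=cv2.fitLine((P*1000).astype(np.float32),cv2.DIST_HUBER,0,.01,.01).ravel(); print(n,a,np.degrees(np.arctan2(a[1],a[0]))%180)
s=.64
for p in [(304,277),(478,279),(314,260),(465,262)]: print(w("",np.array(p)*s,.008,k))
for p in [(350,150),(429,145)]: print("wallbend",w("",np.array(p)*s,.018,k))
for zz in(.2,.205,.21,.215): print(zz,panel("",im,(215,200,290,320),k,zz))
print(d['o'],d['rot'])
E
```

```text
L [  0.9931   0.1174 595.1714 127.1131] 6.7404313
R [  0.993    0.1185 600.3866  -1.476 ] 6.802981
[0.4826 0.1132 0.008 ]
[ 0.4979 -0.0166  0.008 ]
[0.4966 0.1067 0.008 ]
[ 0.5096 -0.0046  0.008 ]
wallbend [0.5772 0.0871 0.018 ]
wallbend [0.5871 0.0353 0.018 ]
0.2 ((495.60113525390625, 47.313758850097656), (63.21815490722656, 29.356943130493164), 7.389736652374268)
0.205 ((498.73663330078125, 47.732112884521484), (60.845584869384766, 28.255199432373047), 7.390146732330322)
0.21 ((501.8724365234375, 48.15062713623047), (58.47304916381836, 27.15343475341797), 7.389634609222412)
0.215 ((505.0081481933594, 48.569053649902344), (56.100486755371094, 26.051681518554688), 7.389543533325195)
[0.4986 0.0487 0.1915] [3.1406 0.0002 0.1295]
```

Request:
{"op": "play_rows", "data": {
  "moves": [
    {"dx": 2,"dy": 0.4,"dz": 0,"spin": -0.011},
    {"dx": 1.8,"dy": 0.3,"dz": -2,"spin": 0},
    {"dx": 0,"dy": 0,"dz": -3.5,"spin": 0},
    {"dx": 0,"dy": 0,"dz": -3.5,"spin": 0},
    {"dx": 0,"dy": 0,"dz": -3,"spin": 0},
    {"dx": 0,"dy": 0,"dz": -2,"spin": 0},
    {"dx": 0,"dy": 0,"dz": -1,"spin": 0},
    {"dx": 0,"dy": 0,"dz": 0,"spin": 0}
  ]
}}

```text
t: 5.92
eef_pos: [0.5353, 0.0547, 0.0392]
tool_rot: [3.141, 0.004, 0.116]
wrist_force: [-0.1, 0.1, -2.0]
width: 0.528
grip_force: 31.6
```

Request:
{"op": "play_rows", "data": {
  "moves": [
    {"dx": 0,"dy": 0,"dz": 0,"spin": 0},
    {"dx": 0,"dy": 0,"dz": -1,"spin": 0},
    {"dx": 0,"dy": 0,"dz": 0,"spin": 0},
    {"dx": 0,"dy": 0,"dz": 0,"spin": 0}
  ]
}}

```text
t: 6.25
eef_pos: [0.537, 0.0566, 0.0318]
tool_rot: [3.141, -0.001, 0.118]
wrist_force: [0.9, 0.4, -1.8]
width: 0.529
grip_force: 31.6
```

```bash
python3 - <<'E'
from h import *
o=r.get_obs();k=get_calibration("wrist");im=get_image("wrist");np.savez("w4.npz",im=im,o=o['eef_pos'],rot=o['tool_rot'],**k)
cv2.imwrite("pics/w4.png",cv2.resize(im[:,:,::-1],(800,600),interpolation=cv2.INTER_CUBIC))
print(o['eef_pos'],o['tool_rot'],o['width'],o['grip_force'],o['wrist_force'])
E
```

```text
[0.537  0.0566 0.0318] [ 3.1414 -0.0008  0.1184] 0.5286935105840722 31.625574231147766 [ 0.9262  0.445  -1.8037]
```

View pics/w4.png

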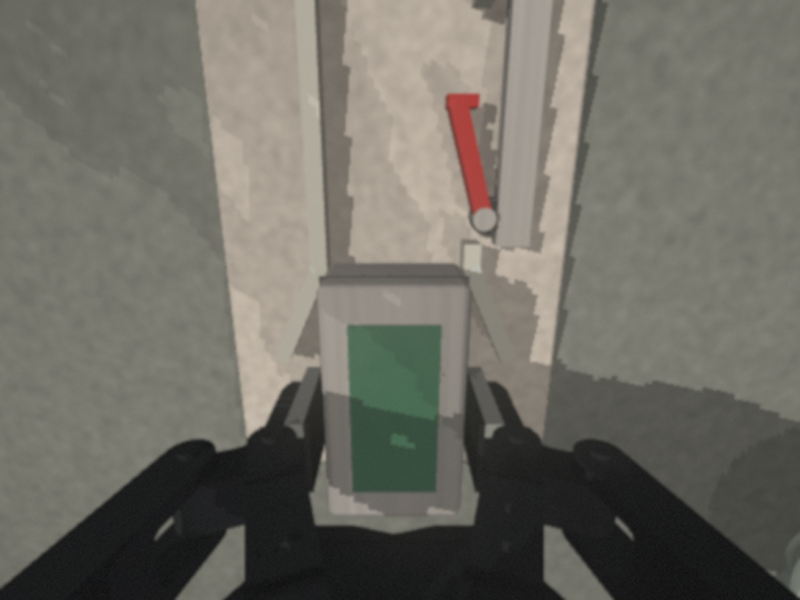

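The tin hangs just above the mouth. Its nose (centre at 395 px) is lined up with the channel gap (326 to 463 px, centre 394.5). I'll lower it gently.

Request:
{"op": "play_rows", "data": {
  "moves": [
    {"dx": 0,"dy": 0,"dz": -0.6,"spin": 0},
    {"dx": 0,"dy": 0,"dz": -0.3,"spin": 0},
    {"dx": 0,"dy": 0,"dz": 0,"spin": 0},
    {"dx": 0,"dy": 0,"dz": 0,"spin": 0}
  ]
}}

```text
t: 6.63
eef_pos: [0.5364, 0.0568, 0.022]
tool_rot: [3.142, 0.001, 0.119]
wrist_force: [-0.1, 0.9, -2.4]
width: 0.53
grip_force: 31.7
```

Request:
{"op": "play_rows", "data": {
  "moves": [
    {"dx": 0,"dy": 0,"dz": -0.2,"spin": 0},
    {"dx": 0,"dy": 0,"dz": 0,"spin": 0},
    {"dx": 0,"dy": 0,"dz": 0,"spin": 0}
  ]
}}

```text
t: 6.88
eef_pos: [0.537, 0.0569, 0.0209]
tool_rot: [3.141, -0.001, 0.119]
wrist_force: [-2.2, -0.0, 4.9]
width: 0.531
grip_force: 32.6
```

Request:
{"op": "play_rows", "data": {
  "moves": [
    {"dx": 0,"dy": 0,"dz": 0,"spin": 0},
    {"dx": 0,"dy": 0,"dz": 0,"spin": 0},
    {"dx": 0,"dy": 0,"dz": 0,"spin": 0},
    {"dx": 0,"dy": 0,"dz": 0,"spin": 0},
    {"dx": 0,"dy": 0,"dz": 2,"spin": 0},
    {"dx": 0,"dy": 0,"dz": 3,"spin": 0},
    {"dx": -2,"dy": -0.25,"dz": 1,"spin": 0},
    {"dx": -2,"dy": -0.2,"dz": 0,"spin": 0}
  ],
  "hand": 7
}}

```text
t: 7.55
eef_pos: [0.4987, 0.0527, 0.0828]
tool_rot: [-3.141, -0.005, 0.118]
wrist_force: [-0.3, -0.0, -0.3]
width: 0.819
grip_force: 0.0
```

Request:
{"op": "play_rows", "data": {
  "moves": [
    {"dx": -1.8,"dy": -0.2,"dz": 0,"spin": 0},
    {"dx": 0,"dy": 0,"dz": 0,"spin": 0},
    {"dx": 0,"dy": 0,"dz": 0,"spin": 0},
    {"dx": 0,"dy": 0,"dz": 0,"spin": 0},
    {"dx": 0,"dy": 0,"dz": 0,"spin": 0},
    {"dx": 0,"dy": 0,"dz": 0,"spin": 0},
    {"dx": 0,"dy": 0,"dz": 0,"spin": 0},
    {"dx": 0,"dy": 0,"dz": 0,"spin": 0}
  ],
  "hand": 0,
  "grip_force": 20
}}

```text
t: 8.22
eef_pos: [0.4789, 0.0503, 0.0801]
tool_rot: [-3.141, 0.0, 0.119]
wrist_force: [0.8, 0.4, 0.3]
width: -0.001
grip_force: 0.0
```

```bash
python3 - <<'E'
from h import *
o=r.get_obs();k=get_calibration("wrist");im=get_image("wrist");np.savez("w5.npz",im=im,o=o['eef_pos'],rot=o['tool_rot'],**k)
cv2.imwrite("pics/w5.png",cv2.resize(im[:,:,::-1],(800,600),interpolation=cv2.INTER_CUBIC))
print(o['eef_pos'],o['tool_rot'],o['width'],o['grip_force'],o['wrist_force'])
print(panel("",im,(150,80,360,383),k,.04), px(k,o['eef_pos']))
E
```

```text
[0.4789 0.0503 0.0801] [-3.1415  0.0002  0.1186] -0.0009655154973502644 0.0 [0.8146 0.4186 0.3229]
((540.1854858398438, 56.229942321777344), (58.162742614746094, 26.793046951293945), 6.835072994232178) [[250.198  251.0467]]
```

View pics/w5.png

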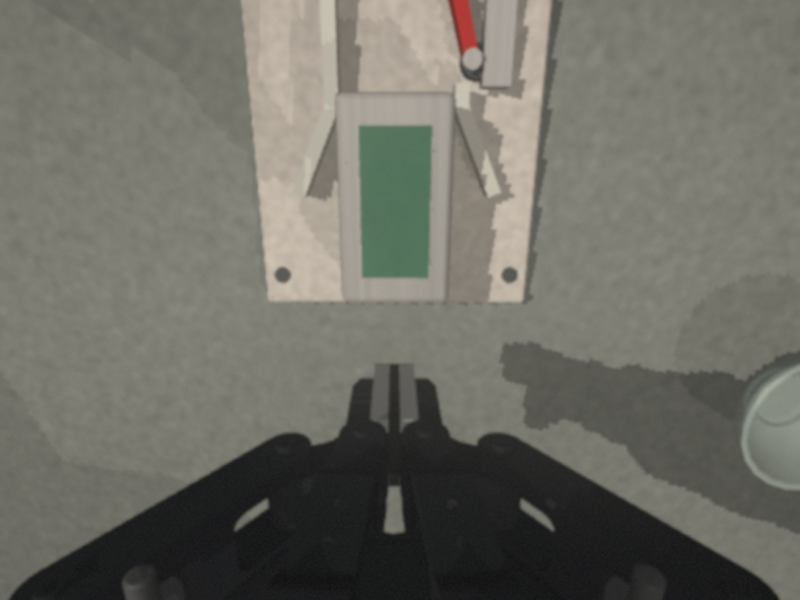

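The tin lies flat and square in the mouth, panel centre at (395,202)/800 px, and the shut fingers are behind it. I'll lower them to z≈23 mm and push.

Request:
{"op": "play_rows", "data": {
  "moves": [
    {"dx": 0,"dy": -0.05,"dz": -2.5,"spin": 0},
    {"dx": 0,"dy": 0,"dz": -2,"spin": 0},
    {"dx": 0,"dy": 0,"dz": -1.2,"spin": 0},
    {"dx": 0,"dy": 0,"dz": 0,"spin": 0},
    {"dx": 0,"dy": 0,"dz": 0,"spin": 0},
    {"dx": 0,"dy": 0,"dz": 0,"spin": 0}
  ]
}}

```text
t: 8.77
eef_pos: [0.4791, 0.0499, 0.0239]
tool_rot: [-3.142, -0.001, 0.119]
wrist_force: [0.8, 0.0, 0.3]
width: 0.002
grip_force: 0.0
```

Request:
{"op": "play_rows", "data": {
  "moves": [
    {"dx": 0.4,"dy": 0.05,"dz": 0,"spin": 0},
    {"dx": 0.4,"dy": 0.05,"dz": 0,"spin": 0},
    {"dx": 0.4,"dy": 0.05,"dz": 0,"spin": 0},
    {"dx": 0.4,"dy": 0.05,"dz": 0,"spin": 0},
    {"dx": 0.4,"dy": 0.04,"dz": 0,"spin": 0},
    {"dx": 0.4,"dy": 0.05,"dz": 0,"spin": 0},
    {"dx": 0,"dy": 0,"dz": 0,"spin": 0}
  ]
}}

```text
t: 9.35
eef_pos: [0.5038, 0.0528, 0.0234]
tool_rot: [-3.141, -0.001, 0.118]
wrist_force: [0.4, -0.1, -0.3]
width: 0.002
grip_force: 0.0
```

Request:
{"op": "play_rows", "data": {
  "moves": [
    {"dx": 0.4,"dy": 0.05,"dz": 0,"spin": 0},
    {"dx": 0.4,"dy": 0.05,"dz": 0,"spin": 0},
    {"dx": 0.4,"dy": 0.05,"dz": 0,"spin": 0},
    {"dx": 0.4,"dy": 0.04,"dz": 0,"spin": 0},
    {"dx": 0.4,"dy": 0.05,"dz": 0,"spin": 0},
    {"dx": 0.4,"dy": 0.05,"dz": 0,"spin": 0},
    {"dx": 0,"dy": 0,"dz": 0,"spin": 0}
  ]
}}

```text
t: 9.93
eef_pos: [0.5264, 0.0554, 0.023]
tool_rot: [3.141, 0.002, 0.119]
wrist_force: [-2.3, -0.8, -0.1]
width: -0.0
grip_force: 1.1
```

Request:
{"op": "play_rows", "data": {
  "moves": [
    {"dx": 0.2,"dy": 0.02,"dz": 0,"spin": 0},
    {"dx": 0.2,"dy": 0.03,"dz": 0,"spin": 0},
    {"dx": 0.2,"dy": 0.02,"dz": 0,"spin": 0},
    {"dx": 0.2,"dy": 0.02,"dz": 0,"spin": 0}
  ]
}}

```text
t: 10.27
eef_pos: [0.5329, 0.0563, 0.0229]
tool_rot: [3.141, 0.003, 0.119]
wrist_force: [-6.5, -0.6, 2.7]
width: -0.001
grip_force: 3.3
```

Request:
{"op": "play_rows", "data": {
  "moves": [
    {"dx": 0.2,"dy": 0.02,"dz": 0,"spin": 0},
    {"dx": 0.2,"dy": 0.03,"dz": 0,"spin": 0},
    {"dx": 0.2,"dy": 0.02,"dz": 0,"spin": 0},
    {"dx": 0.2,"dy": 0.02,"dz": 0,"spin": 0}
  ]
}}

```text
t: 10.6
eef_pos: [0.5403, 0.0572, 0.0227]
tool_rot: [3.141, 0.005, 0.119]
wrist_force: [-4.0, -0.9, -0.4]
width: -0.001
grip_force: 2.3
```

Request:
{"op": "play_rows", "data": {
  "moves": [
    {"dx": 0.2,"dy": 0.02,"dz": 0,"spin": 0},
    {"dx": 0.2,"dy": 0.03,"dz": 0,"spin": 0},
    {"dx": 0.2,"dy": 0.02,"dz": 0,"spin": 0},
    {"dx": 0.2,"dy": 0.02,"dz": 0,"spin": 0}
  ]
}}

```text
t: 10.93
eef_pos: [0.5505, 0.0584, 0.0231]
tool_rot: [-3.141, 0.001, 0.119]
wrist_force: [-3.6, 0.5, -0.2]
width: 0.0
grip_force: 2.1
```

Request:
{"op": "play_rows", "data": {
  "moves": [
    {"dx": 0.3,"dy": 0.04,"dz": 0,"spin": 0},
    {"dx": 0.3,"dy": 0.03,"dz": 0,"spin": 0},
    {"dx": 0.3,"dy": 0.04,"dz": 0,"spin": 0},
    {"dx": 0.3,"dy": 0.03,"dz": 0,"spin": 0},
    {"dx": 0.3,"dy": 0.04,"dz": 0,"spin": 0},
    {"dx": 0.3,"dy": 0.03,"dz": 0,"spin": 0}
  ]
}}

```text
t: 11.43
eef_pos: [0.5691, 0.0606, 0.0233]
tool_rot: [-3.141, -0.0, 0.119]
wrist_force: [-3.3, 1.4, -0.6]
width: 0.003
grip_force: 1.9
```

Request:
{"op": "play_rows", "data": {
  "moves": [
    {"dx": 0.3,"dy": 0.04,"dz": 0,"spin": 0},
    {"dx": 0.3,"dy": 0.03,"dz": 0,"spin": 0},
    {"dx": 0.3,"dy": 0.04,"dz": 0,"spin": 0},
    {"dx": 0.3,"dy": 0.03,"dz": 0,"spin": 0},
    {"dx": 0.3,"dy": 0.04,"dz": 0,"spin": 0},
    {"dx": 0,"dy": 0,"dz": 0,"spin": 0}
  ]
}}

```text
t: 11.93
eef_pos: [0.5847, 0.0621, 0.0234]
tool_rot: [3.141, -0.001, 0.118]
wrist_force: [-0.2, 0.5, -1.1]
width: 0.001
grip_force: 0.6
```

```bash
python3 - <<'E'
from h import *
o=r.get_obs();k=get_calibration("wrist");im=get_image("wrist");np.savez("w6.npz",im=im,o=o['eef_pos'],rot=o['tool_rot'],**k)
cv2.imwrite("pics/w6.png",cv2.resize(im[:,:,::-1],(800,600),interpolation=cv2.INTER_CUBIC))
print(o['eef_pos'],o['tool_rot'],o['wrist_force'])
print(panel("",im,(150,0,360,260),k,.04))
E
```

```text
[0.5847 0.0621 0.0234] [ 3.1415 -0.0012  0.1184] [-0.2096  0.4709 -1.0701]
((639.1749267578125, 68.89837646484375), (58.6571044921875, 27.124011993408203), 6.813513278961182)
```

View pics/w6.png

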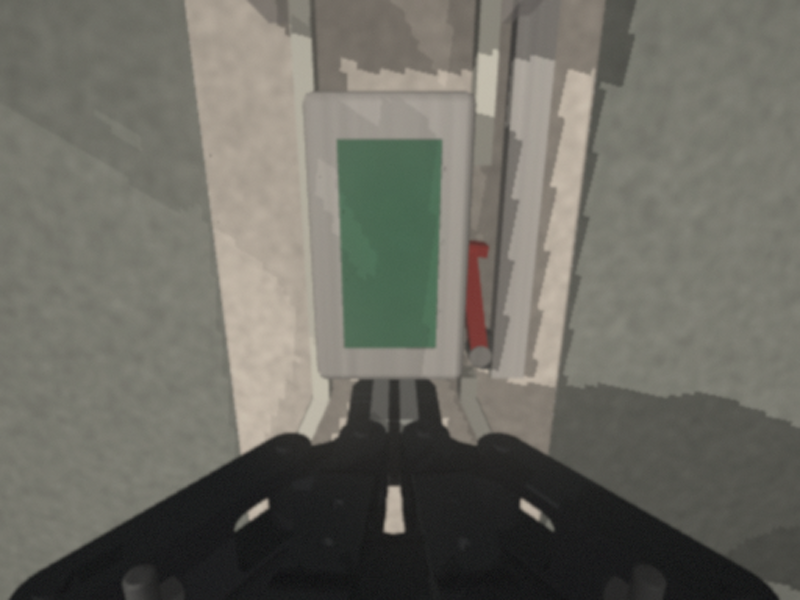

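The tin is in the channel with the pawl (tip at (480,248) px, pin at (480,355)) pressed aside along its side. Next I'll estimate the remaining travel.

```bash
python3 - <<'E'
from h import *
d=np.load("w6.npz");k={x:d[x] for x in("K","position","attitude")}
f=np.array([.993,.118])
c=np.array([.6392,.0689])@f
for n,p in dict(pin=(480,353),tooth_far=(480,242),rear=(391,377)).items():
    q=w("",np.array(p)*.64,.04 if n=="rear" else .018,k); print(n,q,q[:2]@f-c)
E
```

```text
pin [0.6012 0.0319 0.018 ] -0.04207511363664873
tooth_far [0.6409 0.039  0.018 ] -0.0018185002143886742
rear [0.5995 0.0637 0.04  ] -0.040074865785520775
```

Request:
{"op": "play_rows", "data": {
  "moves": [
    {"dx": 0.3,"dy": 0.04,"dz": 0,"spin": 0},
    {"dx": 0.4,"dy": 0.05,"dz": 0,"spin": 0},
    {"dx": 0.4,"dy": 0.05,"dz": 0,"spin": 0},
    {"dx": 0.4,"dy": 0.04,"dz": 0,"spin": 0},
    {"dx": 0.4,"dy": 0.05,"dz": 0,"spin": 0},
    {"dx": 0.3,"dy": 0.04,"dz": 0,"spin": 0}
  ]
}}

```text
t: 12.48
eef_pos: [0.6061, 0.0646, 0.0232]
tool_rot: [3.141, 0.0, 0.118]
wrist_force: [-4.7, -1.4, 0.1]
width: -0.0
grip_force: 2.4
```

Request:
{"op": "play_rows", "data": {
  "moves": [
    {"dx": 0.1,"dy": 0.01,"dz": 0,"spin": 0},
    {"dx": 0.1,"dy": 0.01,"dz": 0,"spin": 0},
    {"dx": 0.1,"dy": 0.01,"dz": 0,"spin": 0}
  ]
}}

```text
t: 12.73
eef_pos: [0.6085, 0.0648, 0.0232]
tool_rot: [3.141, 0.001, 0.118]
wrist_force: [-5.6, -1.4, -1.0]
width: -0.005
grip_force: 2.5
```

Request:
{"op": "play_rows", "data": {
  "moves": [
    {"dx": 0.1,"dy": 0.01,"dz": 0,"spin": 0},
    {"dx": 0.1,"dy": 0.01,"dz": 0,"spin": 0},
    {"dx": 0.1,"dy": 0.02,"dz": 0,"spin": 0}
  ]
}}

```text
t: 12.98
eef_pos: [0.6115, 0.0652, 0.0232]
tool_rot: [3.141, 0.001, 0.118]
wrist_force: [-4.2, -1.9, -0.3]
width: 0.006
grip_force: 2.5
```

Request:
{"op": "play_rows", "data": {
  "moves": [
    {"dx": 0.1,"dy": 0.01,"dz": 0,"spin": 0},
    {"dx": 0.1,"dy": 0.01,"dz": 0,"spin": 0},
    {"dx": 0.1,"dy": 0.02,"dz": 0,"spin": 0}
  ]
}}

```text
t: 13.23
eef_pos: [0.6145, 0.0655, 0.0232]
tool_rot: [3.141, 0.001, 0.118]
wrist_force: [-4.5, -1.9, -0.2]
width: 0.001
grip_force: 2.5
```

Request:
{"op": "play_rows", "data": {
  "moves": [
    {"dx": 0.1,"dy": 0.01,"dz": 0,"spin": 0},
    {"dx": 0.1,"dy": 0.01,"dz": 0,"spin": 0}
  ]
}}

```text
t: 13.4
eef_pos: [0.6165, 0.0658, 0.0232]
tool_rot: [3.141, 0.0, 0.118]
wrist_force: [-4.1, -1.6, -0.7]
width: 0.0
grip_force: 2.5
```

Request:
{"op": "play_rows", "data": {
  "moves": [
    {"dx": 0.1,"dy": 0.01,"dz": 0,"spin": 0},
    {"dx": 0.1,"dy": 0.01,"dz": 0,"spin": 0}
  ]
}}

```text
t: 13.57
eef_pos: [0.6185, 0.066, 0.0232]
tool_rot: [3.141, 0.0, 0.118]
wrist_force: [-5.3, -1.2, -0.0]
width: 0.003
grip_force: 2.5
```

Request:
{"op": "play_rows", "data": {
  "moves": [
    {"dx": 0.1,"dy": 0.01,"dz": 0,"spin": 0},
    {"dx": 0.1,"dy": 0.01,"dz": 0,"spin": 0}
  ]
}}

```text
t: 13.73
eef_pos: [0.6196, 0.0661, 0.023]
tool_rot: [3.141, 0.002, 0.118]
wrist_force: [-8.4, -2.2, 1.4]
width: -0.002
grip_force: 4.3
```

Request:
{"op": "play_rows", "data": {
  "moves": [
    {"dx": 0.1,"dy": 0.01,"dz": 0,"spin": 0}
  ]
}}

```text
t: 13.82
eef_pos: [0.6201, 0.0662, 0.023]
tool_rot: [3.141, 0.003, 0.118]
wrist_force: [-10.8, -1.9, 4.1]
width: 0.007
grip_force: 5.3
```

Request:
{"op": "play_rows", "data": {
  "moves": [
    {"dx": 0.1,"dy": 0.01,"dz": 0,"spin": 0}
  ]
}}

```text
t: 13.9
eef_pos: [0.6207, 0.0662, 0.0229]
tool_rot: [3.141, 0.004, 0.118]
wrist_force: [-10.1, -1.7, 5.3]
width: 0.0
grip_force: 5.3
```

Request:
{"op": "play_rows", "data": {
  "moves": [
    {"dx": 0.1,"dy": 0.01,"dz": 0,"spin": 0}
  ]
}}

```text
t: 13.98
eef_pos: [0.6216, 0.0664, 0.023]
tool_rot: [3.141, 0.004, 0.119]
wrist_force: [-11.2, -2.1, 4.7]
width: -0.002
grip_force: 5.7
```

Request:
{"op": "play_rows", "data": {
  "moves": [
    {"dx": 0.1,"dy": 0.01,"dz": 0,"spin": 0}
  ]
}}

```text
t: 14.07
eef_pos: [0.6224, 0.0665, 0.0229]
tool_rot: [3.141, 0.005, 0.119]
wrist_force: [-11.2, -2.3, 5.0]
width: 0.0
grip_force: 6.0
```

Request:
{"op": "play_rows", "data": {
  "moves": [
    {"dx": 0.1,"dy": 0.01,"dz": 0,"spin": 0}
  ]
}}

```text
t: 14.15
eef_pos: [0.6232, 0.0665, 0.023]
tool_rot: [3.141, 0.005, 0.119]
wrist_force: [-12.2, -2.1, 6.4]
width: -0.002
grip_force: 6.4
```

Request:
{"op": "play_rows", "data": {
  "moves": [
    {"dx": 0.1,"dy": 0.01,"dz": 0,"spin": 0}
  ]
}}

```text
t: 14.23
eef_pos: [0.624, 0.0666, 0.0229]
tool_rot: [3.141, 0.005, 0.119]
wrist_force: [-12.8, -3.2, 6.9]
width: -0.005
grip_force: 5.6
```

Request:
{"op": "play_rows", "data": {
  "moves": [
    {"dx": 0,"dy": 0,"dz": 0,"spin": 0}
  ]
}}

```text
t: 14.32
eef_pos: [0.6248, 0.0667, 0.0229]
tool_rot: [3.141, 0.004, 0.119]
wrist_force: [-10.8, -2.2, 2.7]
width: 0.002
grip_force: 5.0
```

```bash
cat > pw.py <<'E'
from h import *
o=r.get_obs();k=get_calibration("wrist");im=get_image("wrist")
s=cv2.cvtColor(im,cv2.COLOR_RGB2HSV);m=(cv2.inRange(s,(0,120,60),(10,255,255))|cv2.inRange(s,(170,120,60),(180,255,255)))
v,u=np.nonzero(m)
P=np.array([w("",(a,b),.018,k)[:2] for a,b in zip(u,v)]) if len(u) else np.zeros((0,2))
f=np.array([.993,.118]);n=np.array([-.118,.993]);O=np.array([.5978,.0628])
print(o['eef_pos'],o['wrist_force'],len(u))
A=(P-O)@f;B=(P-O)@n
print("along",A.min(),A.max(),"tip y",np.percentile(B[A>A.max()-.004],[2,50,98]),"tcp along",(o['eef_pos'][:2]-O)@f)
cv2.imwrite("pics/pw.png",cv2.resize(im[:260,120:400,::-1],(800,743))[:600])
E
python3 pw.py; python3 - <<'E'
import sys;sys.path.insert(0,'.')
from h import *
d=np.load("w6.npz");im=d['im'];k={x:d[x] for x in("K","position","attitude")}
s=cv2.cvtColor(im,cv2.COLOR_RGB2HSV);m=(cv2.inRange(s,(0,120,60),(10,255,255))|cv2.inRange(s,(170,120,60),(180,255,255)))
v,u=np.nonzero(m);P=np.array([w("",(a,b),.018,k)[:2] for a,b in zip(u,v)])
f=np.array([.993,.118]);n=np.array([-.118,.993]);O=np.array([.5978,.0628]);A=(P-O)@f;B=(P-O)@n
print("before",A.min(),A.max(),np.percentile(B[A>A.max()-.004],[2,50,98]))
E
```

```text
[0.6248 0.0667 0.0229] [-10.7707  -2.1725   2.693 ] 390
along 0.0027180742694639447 0.03900739480831059 tip y [-0.0263 -0.0261 -0.0256] tcp along 0.027278497551682053
before 0.0027558346962654723 0.03942488289237377 [-0.0309 -0.028  -0.0254]
```

View pics/pw.png

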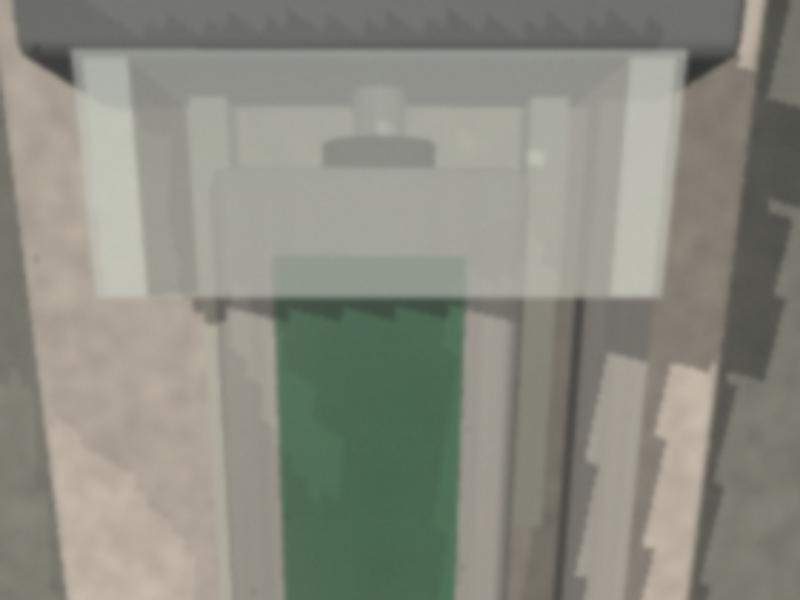

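The crop shows the tin's nose under the hood with the buffer just touched. By the red pixels the pawl tip is still aside, so it hasn't clicked. I'll continue in 1 mm steps.

Request:
{"op": "play_rows", "data": {
  "moves": [
    {"dx": 0.1,"dy": 0.01,"dz": 0,"spin": 0}
  ]
}}

```text
t: 14.45
eef_pos: [0.6256, 0.0668, 0.0229]
tool_rot: [3.141, 0.004, 0.119]
wrist_force: [-10.0, -1.9, 3.2]
width: 0.001
grip_force: 5.4
```

Request:
{"op": "play_rows", "data": {
  "moves": [
    {"dx": 0.1,"dy": 0.01,"dz": 0,"spin": 0}
  ]
}}

```text
t: 14.53
eef_pos: [0.6264, 0.0669, 0.0229]
tool_rot: [3.141, 0.005, 0.119]
wrist_force: [-12.1, -1.7, 5.6]
width: -0.006
grip_force: 6.0
```

```bash
python3 pw.py
```

```text
[0.6264 0.0669 0.0229] [-12.0514  -1.6797   5.6031] 406
along 0.0036825505274404664 0.03883567801369149 tip y [-0.0264 -0.0258 -0.0252] tcp along 0.02891653648665289
```

```bash
python3 - <<'E'
from h import *
im=get_image("wrist");k=get_calibration("wrist")
O=np.array([.5978,.0628]);f=np.array([.993,.118]);n=np.array([-.118,.993])
for a,b in((.039,-.017),(.039,-.0245),(.0,-.031)): print(a,b,px(k,np.r_[O+a*f+b*n,.018]))
cv2.imwrite("pics/pw2.png",cv2.resize(im[150:300,190:390,::-1],(800,600),interpolation=cv2.INTER_CUBIC))
E
```

```text
0.039 -0.017 [[281.646 230.932]]
0.039 -0.0245 [[294.9754 230.938 ]]
0.0 -0.031 [[302.622  289.3433]]
```

View pics/pw2.png

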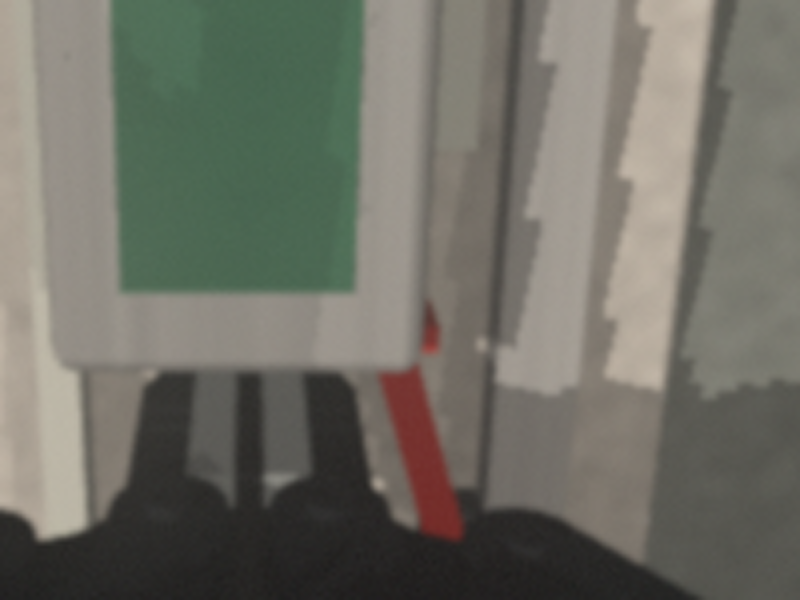

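The picture shows the pawl arm swung inward behind the tin's rear corner at (405,370), so it has clicked. That fits the 2–3 N drop. Backing off gently.

Request:
{"op": "play_rows", "data": {
  "moves": [
    {"dx": -0.1,"dy": -0.01,"dz": 0,"spin": 0},
    {"dx": -0.1,"dy": -0.01,"dz": 0,"spin": 0},
    {"dx": -0.1,"dy": -0.01,"dz": 0,"spin": 0},
    {"dx": -0.1,"dy": -0.02,"dz": 0,"spin": 0},
    {"dx": -0.2,"dy": -0.02,"dz": 0,"spin": 0},
    {"dx": -0.3,"dy": -0.04,"dz": 0,"spin": 0},
    {"dx": -0.5,"dy": -0.06,"dz": 0,"spin": 0},
    {"dx": -0.5,"dy": -0.06,"dz": 0,"spin": 0}
  ]
}}

```text
t: 15.3
eef_pos: [0.6104, 0.0653, 0.0238]
tool_rot: [-3.141, -0.002, 0.119]
wrist_force: [0.2, 0.5, -0.2]
width: -0.003
grip_force: 0.0
```

Request:
{"op": "play_rows", "data": {
  "moves": [
    {"dx": 0,"dy": 0,"dz": 0,"spin": 0},
    {"dx": 0,"dy": 0,"dz": 2,"spin": 0},
    {"dx": 0,"dy": 0,"dz": 3,"spin": 0},
    {"dx": -2,"dy": -0.2,"dz": 3.5,"spin": 0},
    {"dx": -2,"dy": -0.3,"dz": 2,"spin": 0},
    {"dx": 0,"dy": 0,"dz": 0,"spin": 0},
    {"dx": 0,"dy": 0,"dz": 0,"spin": 0}
  ]
}}

```text
t: 15.88
eef_pos: [0.5703, 0.06, 0.13]
tool_rot: [3.141, -0.004, 0.119]
wrist_force: [0.6, 0.3, -0.1]
width: 0.003
grip_force: 0.0
```

```bash
python3 pw.py; python3 - <<'E'
from h import *
k=get_calibration("wrist");im=get_image("wrist")
q=panel("",im,(150,0,360,260),k,.04);print(q)
O=np.array([.5978,.0628]);f=np.array([.993,.118]);n=np.array([-.118,.993])
p=np.array(q[0])/1000-O;print("tin along/lat",p@f,p@n)
E
```

```text
[0.5703 0.06   0.13  ] [ 0.5956  0.2602 -0.0631] 255
along 0.00269810016074656 0.0375066401062321 tip y [-0.0256 -0.0222 -0.0179] tcp along -0.027608890434588123
((675.7758178710938, 73.07693481445312), (54.88473129272461, 26.52581024169922), 6.444039821624756)
tin along/lat 0.07864266545410156 0.0010038497619628962
```

```bash
python3 -c "
from rig import finish_job
print(finish_job())"
```

```text
the job is handed in; nothing more can be done
None
```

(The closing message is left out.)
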